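Show the grinder's upper burr to the phone camera

TASK

The repair technician on the video call wants to see the teeth of our coffee grinder's upper burr: take the burr by its grip bar, turn it anticlockwise to unlock it and lift it out of the grinder. Then hold it up to the phone's front camera, about 12 cm from the lens, centred on it and with the toothed underside squarely facing it, and finish holding it still there in the gripper. Do not touch the phone or its stand, and leave the hopper, brush, mug and bowl where they are.

Things in the scene. Friction and masses are not known exactly. Their poses are not given: they have to be found in the camera images.
- grinder: Coffee grinder without hopper, fixed: black drum 126 mm across on a foot 132 mm across, rim 161 mm up; clear grounds cup and round steel button on its front (-x). Origin: centre of the underside, z up. The burr sits in the round throat in its top.
- grinder_throat (a point): Centre of the throat's floor, 135 mm up, where the burr stands (2 mm sideways play); axes as the grinder's. A light metal lip (71 mm bore) overhangs it 16.5 mm higher, with two notches at the grinder's +x and -x, each open about 27 degrees to either side, marked by short white lines on the rim.
- burr: Upper burr, 0.11 to 0.22 kg, loose: grey ring 66 mm across, 26 mm high, steel teeth on its flat underside, grip bar above on two legs; 68 mm high in all. Origin: centre of the toothed underside; z up to the bar, x along the bar. Two lugs, 12 mm wide, stick out to 42 mm from the axis at its +x and -x, 8 to 14 mm above the underside.
- burr_grip (a point): Centre of the burr's grip bar, 55 mm above the toothed underside. The bar is 60 mm long, 10 mm thick and 26 mm high (42 to 68 mm above the underside); in the grinder its centre is 190 mm above the worktop and its lower edge 16 mm above the rim.
- burr_teeth (a point): Centre of the burr's toothed underside (same as its origin); z points away from the teeth, up to the bar. At the start the lugs are locked under the throat's lip: bar 40 to 68 degrees clockwise of the notches, seen from above. Turned anticlockwise, without spring or click, it meets a stop 6 degrees past the notches; within 10 degrees of them it lifts straight out.
- phone_lens (a point): Front camera of the phone: small round lens in the middle of the upper end of the screen, 112 mm above the worktop. z points straight out of the screen, the way the camera looks: 35 degrees off the vertical, leaning to the stand's front. x points up along the screen.
- phone_stand: Low aluminium stand, 150 x 80 mm, fixed, with a black phone 150 x 74 x 9 mm leaning in it at 35 degrees to the worktop, upper end away from the stand's front, 116 mm high at the top. Origin: centre of the underside, front at -x, z up.
- hopper: Bystander: the grinder's clear bean hopper stood upside down, 103 mm across, 85 mm high. Origin: centre of the underside.
- brush: Bystander: flat bristle brush with a wooden handle, lying on the worktop, 150 mm long.
- mug: Bystander: white dotted mug, 91 mm high.
- amber_bowl: Bystander: amber glass bowl, 111 mm across, 45 mm high.
Things that resemble listed ones, but are neither listed nor needed, are in the scene too. What is shaped like the burr but blue or purple is not meant.

How it is judged:
By the outcome, as a careful person would: the job done as asked, in the order asked, and still so for the second after the job is handed in, while the arm keeps its last pose, push and grip.
It also fails if it takes over 40 s, if anything falls off the work surface, if the arm or the gripper's body presses on something with over 40 N, if the wrist force passes 120 N, or if a joint passes its speed limit or range.

ROBOT

A 6-joint arm with a two-finger parallel gripper is mounted at the origin on a cart in front of the work surface, level with it; the furniture and walls round the work are solid. World frame = base frame: x ahead of the robot, y to its left, z up, the work surface at z = 0. Lengths are in mm, angles in degrees, forces in N, time in s.
With the tool pointing down it reaches from about 350 to 725 mm from the base axis. Payload 4.3 kg.
Tool frame: the origin (TCP) lies midway between the tips of the shut fingers; the grasp point (between the pads) lies 19 mm behind it (env.tcp_to_grasp is the distance from the TCP to the grasp point, in mm); z points along the fingers, y is the line along which they close (so a half turn about z gives the same grasp; the last joint's range is limited). The gripper opens to 85 mm and grips with 20 to 120 N. Pads are 22 mm wide; open, the fingers measure 114 mm over their backs; the gripper's body (76 mm by 85 mm) begins 54 mm behind the grasp point. The pads swing forward as they close: fully open they stand 13 mm farther back than shut.
Start: joints at [-70.09, 21.618, 4.641, 73.018, 0, 83.68], TCP at [254.152, -515.823, 231.329] pointing down, gripper open.
Joint ranges: [-156.06, 156.06], [-48.1, 94.91], [-58.44, 69.94], [-101.28, 121.22], [-78.64, 73.56], [-180, 180]. Speed limits (degrees/s): [147.25, 147.25, 180, 180, 180, 180].

INTERFACE

Orientations are given as [roll, pitch, yaw] about the fixed x, y, z axes, in that order (R = Rz(yaw) Ry(pitch) Rx(roll)).
In Python, from cell import env gives the robot as it stands.
- The arm moves only by the tool move_arm, never from a script. Its argument "rows" is a list that holds one entry, the list of rows, each a list of 4 numbers: the shift along the tool's x, y, z each as a share of 3 cm, from -1 to 1, then the turn about the tool's z as a share of 10 degrees, from -1 to 1. In form: [[[x, y, z, roll], ...]]. A call has 1 to 20 rows; each row shifts and turns the commanded pose from where the row before left it, along the tool's axes as they then stand; what a row does not reach is not made up. A row lasts 1/8 s, in which the tool goes at most 62.5 mm and 10.7 degrees, less where a joint would pass 70% of its speed; a pose out of reach is approached as far as the arm can. A call with a number of a shift or a turn outside -1 to 1 is refused whole. A call with a gripper value outside its range is refused whole. "hand" is the finger opening in mm, from 0 to 85.4, set as the call begins (left out, the last holds). The fingers move at their own pace and stop on an object; "grip_force" is the grip in N (left out, the last holds). Time passes only in rows, so rows that do not move let the fingers close. It gives the time, the measured TCP pose, the force, the opening and the grip force at its end, in the units of the state.
- env.state(): the state, without advancing time (a new reading comes with each control period).
- env.grab_frame(name): name is "side" or "top"; returns the picture (480x640x3 uint8, red, green, blue); there is no depth.
- env.camera_params(name): a dict with "intrinsics" (3x3 intrinsics, pixels), "rvec" (rotation vector, rad) and "tvec" (3), from world to camera coordinates, as OpenCV has them. Camera axes: x right, y down, z forward; pixel columns grow to the right and rows downward; lengths in mm; the calibration is good to about 2 mm. A picture is of the moment at which its call begins. camera_params takes no time and is no camera call.
- env.hand_in(): hands the job in; it is judged then, once.
The state is a dict: "time_s": time; "joint_pos": joint angles; "joint_velocities": joint speeds; "tau": joint torques, N m; "tcp_pos": TCP position; "eef_rot": TCP orientation; "ft_force": force on the tool from outside, world axes, zero at the start; "wrist_torque": the same for the moment, N m; "gripper_width": finger opening in mm; "gripper_force": force on a finger pad.
Only numpy, scipy, OpenCV 4.12 (cv2) and the standard library are available. Lean on these libraries where they do the work, as an engineer would, in place of code of your own. Each camera call takes 0.05 s, during which the arm holds its last target. There are 200 camera calls.

## Working session

There is one attempt and no reset: what is moved stays moved. The work goes in short steps, Python scripts to look and compute and a tool call to move; the robot and the scene stay as the last step left them, time stands still between calls to the robot, and variables do not carry over. Pictures are saved under pics/ and viewed, at most 13 in all, crops included, and the job is handed in when it is done.

Besides the shell and the picture viewer there is one more tool, called as name(argument=value, ...) on one line, values as JSON. move_arm: Moves the arm, as the interface text tells. Shift numbers are shares of 3 cm and turn numbers shares of 10 degrees, none past 1 either way. Its arguments: {"type":"object","properties":{"rows":{"type":"array"},"hand":{"type":"number"},"grip_force":{"type":"number"}},"required":["rows"]}

```bash
ls; mkdir -p pics
python3 - <<'E'
from cell import env
import cv2,numpy as np
for n in("side","top"):
    f=env.grab_frame(n);cv2.imwrite(f"pics/{n}0.png",f[:,:,::-1])
    p=env.camera_params(n);R=cv2.Rodrigues(np.array(p["rvec"],float))[0];print(n,p["intrinsics"],(-R.T@np.array(p["tvec"]).ravel()).round(0),R[2].round(3))
print(env.state())
E
```

```text
pics
side [[611.22095405   0.         311.75284199]
 [  0.         611.22095405 241.05968735]
 [  0.           0.           1.        ]] [-570. -502.  775.] [ 0.806  0.355 -0.473]
top [[483.68815292   0.         324.0928312 ]
 [  0.         483.68815292 237.90086735]
 [  0.           0.           1.        ]] [ 350.  -21. 1207.] [ 0.13   0.01  -0.991]
{'time_s': 0.1, 'joint_pos': array([-7.00912440e+01,  2.16582261e+01,  4.56966993e+00,  7.30197589e+01,
        1.34397776e-03,  8.36804309e+01]), 'joint_velocities': array([-0.06430435, -0.12589873,  0.12656393, -0.00503079, -0.08639511,
        0.00460756]), 'tau': array([ 2.42427974e-03, -4.64692211e+01,  2.70583069e+01,  1.20491823e-02,
       -1.10823057e-04,  2.69786830e-05]), 'tcp_pos': array([ 253.92653643, -515.21771807,  230.44299501]), 'eef_rot': array([-1.79892491e+02, -1.32584528e-02,  2.62283114e+01]), 'ft_force': array([ 0.24075988, -0.66284144,  0.12204494]), 'wrist_torque': array([ 0.03169306, -0.0100448 ,  0.00098352]), 'gripper_force': 0.0, 'gripper_width': 85.0621054218984}
```

View pics/side0.png

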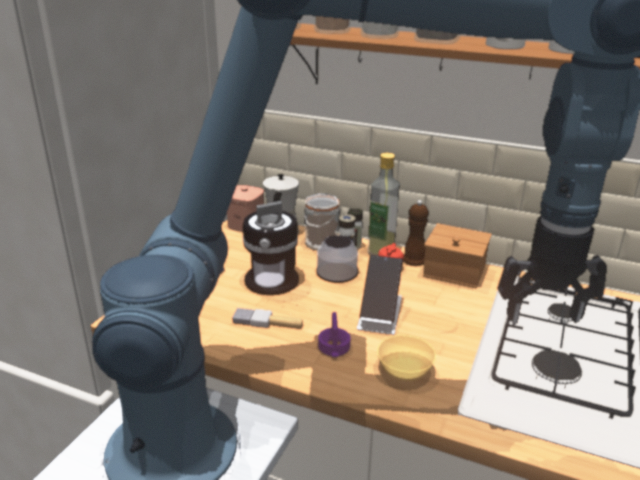

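View pics/top0.png

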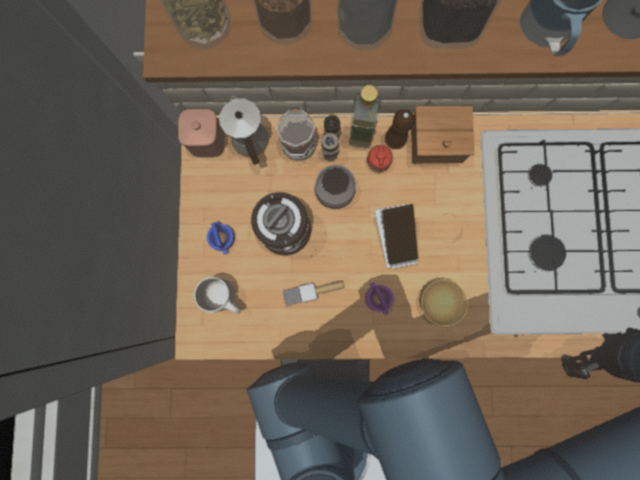

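The side view shows the grinder at (270,240) with the burr's bar at (270,210), the phone leaning at (380,290) with its front towards the robot, and a purple decoy at (334,340). In the top view the grinder is at (281,222) with a diagonal bar, and the phone is at (400,235). The blue and purple burrs are decoys.

Run:
```python
import cv2,numpy as np
t=cv2.imread("pics/top0.png");s=cv2.imread("pics/side0.png")
def c(i,x,y,w,h):
    r=cv2.resize(i[y:y+h,x:x+w],(400,300),interpolation=cv2.INTER_CUBIC);return r
o=np.vstack([np.hstack([c(t,241,192,80,60),c(t,360,200,80,60)]),np.hstack([c(s,230,190,80,60),c(s,330,240,120,90)])])
cv2.imwrite("pics/crop0.png",o)
```

```text
(no output)
```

View pics/crop0.png

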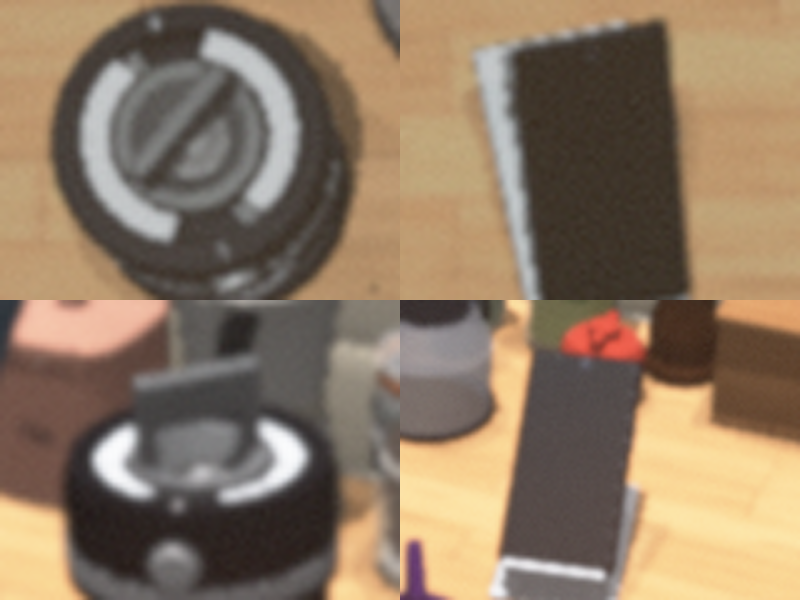

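The crop shows four things. In the top view the bar runs from (138,180) to (230,72) at 5x, with white rim marks at (155,22) and (222,248). The lens dot is at about (590,55) in the top crop and (586,365) in the side crop. The two bright lip arcs are visible in both views.

```bash
cat > h.py <<'E'
import cv2,numpy as np
from cell import env
C={}
for n in("side","top"):
    p=env.camera_params(n);R=cv2.Rodrigues(np.array(p["rvec"],float))[0];C[n]=(np.array(p["intrinsics"]),R,np.array(p["tvec"],float).ravel())
def ray(n,uv):
    K,R,t=C[n];uv=np.atleast_2d(uv).astype(float)
    d=np.c_[uv,np.ones(len(uv))]@np.linalg.inv(K).T@R;return -R.T@t,d
def plane(n,uv,z):
    o,d=ray(n,uv);return o+d*((z-o[2])/d[:,2])[:,None]
def tri(a,b):  # side px, top px -> point, miss
    o1,d1=ray("side",a);o2,d2=ray("top",b);d1=d1[0];d2=d2[0]
    s=np.linalg.lstsq(np.c_[d1,-d2],o2-o1,rcond=None)[0];p=o1+s[0]*d1;q=o2+s[1]*d2
    return (p+q)/2,np.linalg.norm(p-q)
def proj(n,P):
    K,R,t=C[n];q=np.atleast_2d(P)@R.T+t;q=q@K.T;return q[:,:2]/q[:,2:]
E
python3 - <<'E'
from h import *
from scipy.optimize import least_squares
t=cv2.imread("pics/top0.png");s=cv2.imread("pics/side0.png")
T=lambda x,y:(241+x/5-.4,192+y/5-.4); S=lambda x,y:(230+x/5-.4,190+(y-300)/5-.4)
print("lens",tri((330+186/3.333-.3,240+65/3.333-.3),(360+190/5-.4,200+55/5-.4)))
def arcs(img,x,y,w,h):
    m=np.zeros(img.shape[:2],np.uint8);r=img[y:y+h,x:x+w].min(2);m[y:y+h,x:x+w]=(r>165)*255
    n,l,st,c=cv2.connectedComponentsWithStats(m);ids=[i for i in range(1,n) if st[i,4]>40];print(st[1:],)
    return np.argwhere(np.isin(l,ids))[:,::-1]
at=arcs(t,253,195,52,50);as_=arcs(s,245,210,50,32)
for z in(150,155,161,166):
    o=[]
    for n,a in(("top",at),("side",as_)):
        P=plane(n,a,z)[:,:2]
        # radial mid: fit circle to all band pixels
        r=least_squares(lambda q:np.hypot(*(P-q[:2]).T)-q[2],[*P.mean(0),45]).x;o.append(r.round(1))
    print(z,*o)
m=plane("top",[T(155,22),T(222,248)],161);print("marks",m.round(1),m.mean(0),np.degrees(np.arctan2(*(m[0]-m[1])[1::-1])))
b=plane("top",[T(230,72),T(138,180)],203);print("bar top",b.round(1),b.mean(0),np.linalg.norm(b[0]-b[1]),np.degrees(np.arctan2(*(b[0]-b[1])[1::-1])))
print("bar ends tri",tri(S(258,357),T(230,72)),tri(S(135,378),T(138,180)))
# phone corners
U=lambda x,y:(360+(x-400)/5-.4,200+y/5-.4); V=lambda x,y:(330+(x-400)/3.333-.35,240+(y-300)/3.333-.35)
print("phone TL,TR",tri(V(532,350),U(515,48)),tri(V(642,362),U(663,22)))
E
```

```text
lens (array([ 556.28782447, -181.20075972,  108.03823413]), np.float64(2.0912903997308))
[[282 199  18  34 186]
 [258 205  18  34 184]]
[[249 215  11  14  80]
 [275 215  16  15  96]
 [269 223   3   3   7]]
150 [532.5  90.2  42. ] [543.7  95.3  41.6]
155 [531.6  89.7  41.8] [534.8  90.5  41.2]
161 [530.6  89.1  41.6] [524.1  84.8  40.9]
166 [529.7  88.6  41.4] [515.2  80.   40.5]
marks [[581.6 104.3 161. ]
 [480.8  74.5 161. ]] [531.20321847  89.39158904 161.        ] 16.461306591063543
bar top [[550.4  67.4 203. ]
 [504.7 106.  203. ]] [527.53743097  86.7224373  203.        ] 59.893926930769645 -40.168874863222236
bar ends tri (array([550.40537419,  67.50993272, 202.84364056]), np.float64(0.20459488180424334)) (array([504.53834266, 105.69262523, 204.35270734]), np.float64(0.3974801074035514))
phone TL,TR (array([ 558.7551228 , -144.73547116,  109.94605595]), np.float64(1.8107054368012658)) (array([ 570.78659733, -214.70116938,  110.86666149]), np.float64(1.9087631966759004))
```

The measurements agree with the text:
- **Grinder:** axis at about (531,89), notches at +16.5°.
- **Bar:** direction -40°, top at z ≈ 203, length 60 mm.
- **Lens:** about (556,-181,110).

Next I go above the burr at the safe height. I turn only afterwards, to yaw 140, so joint 6 has room.

move_arm(rows=[[[0.855,-0.7,0,0],[0.855,-0.7,0,0],[0.855,-0.7,0,0],[0.855,-0.7,0,0],[0.855,-0.7,0,0],[0.855,-0.7,0,0],[0.855,-0.7,0,0],[0.855,-0.7,0,0],[0.855,-0.7,0,0],[0.855,-0.7,0,0],[0.855,-0.7,0,0],[0.855,-0.7,0,0],[0.855,-0.7,0,0],[0.855,-0.7,0,0],[0.855,-0.7,0,0],[0.855,-0.7,0,0],[0.855,-0.7,0,0],[0.855,-0.7,0,0],[0.855,-0.7,0,0],[0.855,-0.7,0,0]]], hand=85, grip_force=20)

```text
time_s: 2.6
tcp_pos: [528.7, 88.7, 230.8]
eef_rot: [-180.0, 0.1, 26.2]
ft_force: [0.5, -0.3, 0.6]
gripper_width: 85.0
gripper_force: 0.0
```

move_arm(rows=[[[0,0,0,-0.95],[0,0,0,-0.95],[0,0,0,-0.95],[0,0,0,-0.95],[0,0,0,-0.95],[0,0,0,-0.95],[0,0,0,-0.95],[0,0,0,-0.95],[0,0,0,-0.95],[0,0,0,-0.95],[0,0,0,-0.95],[0,0,0,-0.93],[0,0,0,0]]])

```text
time_s: 4.22
tcp_pos: [528.3, 87.7, 230.8]
eef_rot: [-180.0, -0.0, 139.9]
ft_force: [-0.2, -0.5, -0.6]
gripper_width: 84.6
gripper_force: 0.0
```

Run:
```python
from h import *
s=env.state();print(s["time_s"],s["tcp_pos"],s["eef_rot"],s["joint_pos"],s["ft_force"])
# phone corners from dark masks
t=cv2.imread("pics/top0.png");s=cv2.imread("pics/side0.png")
for n,i,(x,y,w,h),th in(("top",t,(370,195,60,85),70),("side",s,(355,245,60,90),95)):
    m=np.zeros(i.shape[:2],np.uint8);m[y:y+h,x:x+w]=(i[y:y+h,x:x+w].max(2)<th)*255
    c=max(cv2.findContours(m,0,cv2.CHAIN_APPROX_NONE)[0],key=cv2.contourArea)
    hu=cv2.convexHull(c)
    print(n,cv2.contourArea(c),cv2.approxPolyDP(hu,4,True)[:,0].tolist())
```

```text
4.225 [528.32061287  87.65558816 230.80767895] [-1.79955191e+02 -4.11102681e-02  1.39924666e+02] [ 2.63517683e+00  1.70423054e+01 -1.95783639e+00  7.10604592e+01
 -5.04015073e-03  4.27104970e+01] [-0.17912401 -0.50518522 -0.55020135]
top 1458.0 [[410, 205], [416, 257], [390, 263], [383, 212]]
side 1988.0 [[414, 245], [414, 264], [393, 320], [362, 315], [371, 255]]
```

move_arm(rows=[[[0,0,0.5,0],[0,0,0.5,0],[0,0,0.5,0],[0,0,0.45,0],[0,0,0,0],[0,0,0,0]]])

```text
time_s: 4.97
tcp_pos: [528.9, 87.7, 173.0]
eef_rot: [180.0, 0.0, 140.0]
ft_force: [0.3, 0.1, -0.4]
gripper_width: 84.8
gripper_force: 0.0
```

move_arm(rows=[[[0,0,0,0],[0,0,0,0],[0,0,0,0],[0,0,0,0],[0,0,0,0],[0,0,0,0],[0,0,0,0],[0,0,0,0]]], hand=0, grip_force=40)

```text
time_s: 5.98
tcp_pos: [529.0, 87.7, 173.0]
eef_rot: [180.0, 0.0, 140.0]
ft_force: [-0.5, 0.3, 1.7]
gripper_width: 9.6
gripper_force: 39.7
```

Run:
```python
from h import *
a=plane("top",[[383,212],[410.5,205]],116);b=plane("top",[[390,263],[416.5,257]],30)
print(a.round(1),b.round(1))
for e in (a[1]-a[0],b[1]-b[0]): print(np.linalg.norm(e),np.degrees(np.arctan2(e[1],e[0]))+90)
for e in (a[0]-b[0],a[1]-b[1]): print(np.linalg.norm(e),np.degrees(np.arctan2(e[1],e[0])))
print("lens@112",plane("top",[397.6,210.6],112))
```

```text
[[ 551.5 -145.6  116. ]
 [ 567.1 -208.9  116. ]] [[ 441.2 -169.4   30. ]
 [ 455.2 -234.2   30. ]]
65.1936519031702 13.85323515454661
66.34263449200495 12.205732278302719
141.87350794854507 12.14864539139474
143.37263491137938 12.736917543602175
lens@112 [[ 555.11174275 -179.6508141   112.        ]]
```

Gripped: the opening is 9.6 mm on the 10 mm bar. Now I turn 56.5° anticlockwise.

move_arm(rows=[[[0,0,0,-0.7],[0,0,0,-0.7],[0,0,0,-0.7],[0,0,0,-0.7],[0,0,0,-0.7],[0,0,0,-0.7],[0,0,0,-0.7],[0,0,0,-0.75],[0,0,0,0]]])

```text
time_s: 7.1
tcp_pos: [528.8, 88.0, 173.0]
eef_rot: [180.0, 0.0, -163.5]
ft_force: [0.5, 1.8, 2.7]
gripper_width: 9.4
gripper_force: 39.8
```

move_arm(rows=[[[0,0,-0.2,0],[0,0,-0.2,0],[0,0,0,0]]])

```text
time_s: 7.48
tcp_pos: [529.0, 87.6, 185.4]
eef_rot: [-180.0, 0.0, -163.5]
ft_force: [1.1, 1.3, -1.0]
gripper_width: 9.5
gripper_force: 39.3
```

Run:
```python
from h import *
print(env.state()["joint_pos"].round(1),env.state()["wrist_torque"].round(2))
t=env.grab_frame("top")[:,:,::-1];s=env.grab_frame("side")[:,:,::-1]
cv2.imwrite("pics/t1.png",t);cv2.imwrite("pics/s1.png",s)
z=lambda i,x,y:cv2.resize(i[y:y+100,x:x+66],(396,600),interpolation=cv2.INTER_CUBIC)
cv2.imwrite("pics/c1.png",np.hstack([z(t,246,170),z(s,237,160)]))
```

```text
[  2.6  18.1  -7.3  64.5  -0.  -13.9] [ 0.46 -0.26 -0.03]
```

View pics/c1.png

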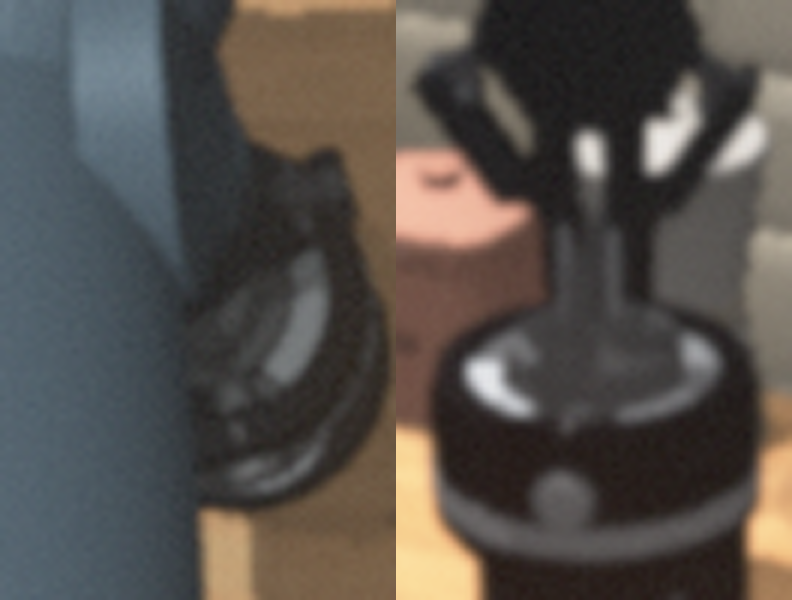

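The crop shows the burr upright in the fingers. Its lug is in the front notch at about (515,350), and the bar is end-on to the side camera. The wrist carries the burr's weight, so it is unlocked.

The wrist cannot be tilted in these moves. I will pivot the burr in a light grip by hooking its ring on the throat's lip.

move_arm(rows=[[[0,0,-0.19,0],[0,0,0,0]]], grip_force=22)

```text
time_s: 7.82
tcp_pos: [528.8, 87.7, 191.0]
eef_rot: [-180.0, 0.0, -163.5]
ft_force: [1.9, 2.3, -0.9]
gripper_width: 9.3
gripper_force: 39.3
```

move_arm(rows=[[[0.09,0,0,0],[0.16,0,-0.06,0],[0.16,0,-0.08,0],[0,0,0,0]]])

```text
time_s: 8.32
tcp_pos: [518.2, 84.8, 195.6]
eef_rot: [180.0, 0.2, -163.5]
ft_force: [3.3, 4.5, -0.8]
gripper_width: 9.1
gripper_force: 39.1
```

Run:
```python
from h import *
s=env.state();print(s["ft_force"].round(1),s["wrist_torque"].round(2))
s=env.grab_frame("side")[:,:,::-1]
cv2.imwrite("pics/s2.png",s)
```

```text
[ 3.3  4.5 -0.8] [ 1.02 -0.89  0.03]
```

Run:
```python
from h import *
f=lambda s:cv2.resize(s[165:265,237:303],(396,600),interpolation=cv2.INTER_CUBIC)
cv2.imwrite("pics/c2.png",np.hstack([f(cv2.imread("pics/s1.png")),f(cv2.imread("pics/s2.png"))]))
```

```text
(no output)
```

View pics/c2.png

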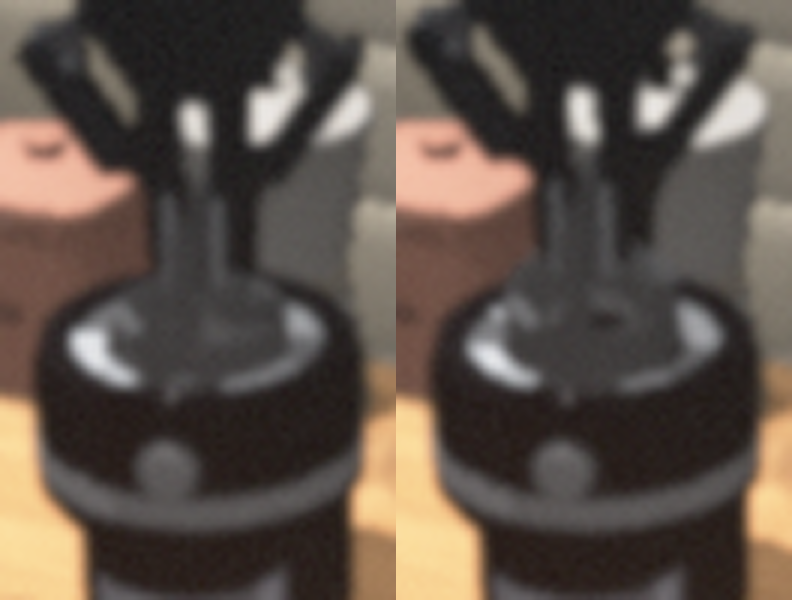

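In the second frame the ring's front stays caught at the notch while its rear edge rises to about row 240, so the burr is pivoting as planned. I continue along the arc.

move_arm(rows=[[[0.17,0,-0.07,0],[0.17,0,-0.05,0],[0.18,0,-0.03,0],[0.18,0,-0.02,0],[0,0,0,0]]], hand=0, grip_force=22)

```text
time_s: 9.0
tcp_pos: [499.8, 79.2, 201.9]
eef_rot: [180.0, 0.5, -163.5]
ft_force: [5.8, 5.4, 2.7]
gripper_width: 9.4
gripper_force: 39.8
```

move_arm(rows=[[[0.17,0,0,0],[0,0,0,0]]])

```text
time_s: 9.25
tcp_pos: [495.6, 77.8, 202.4]
eef_rot: [180.0, 0.6, -163.5]
ft_force: [5.9, 4.7, 4.2]
gripper_width: 9.3
gripper_force: 40.4
```

Run:
```python
from h import *
s=env.state();print(s["ft_force"].round(1),s["wrist_torque"].round(2))
s=env.grab_frame("side")[:,:,::-1];t=env.grab_frame("top")[:,:,::-1]
cv2.imwrite("pics/s3.png",s);cv2.imwrite("pics/t3.png",t)
f=lambda s:cv2.resize(s[165:265,237:303],(396,600),interpolation=cv2.INTER_CUBIC)
g=cv2.resize(t[170:270,246:312],(396,600),interpolation=cv2.INTER_CUBIC)
cv2.imwrite("pics/c3.png",np.hstack([g,f(s)]))
```

```text
[5.9 4.7 4.2] [ 1.31 -1.34 -0.03]
```

View pics/c3.png

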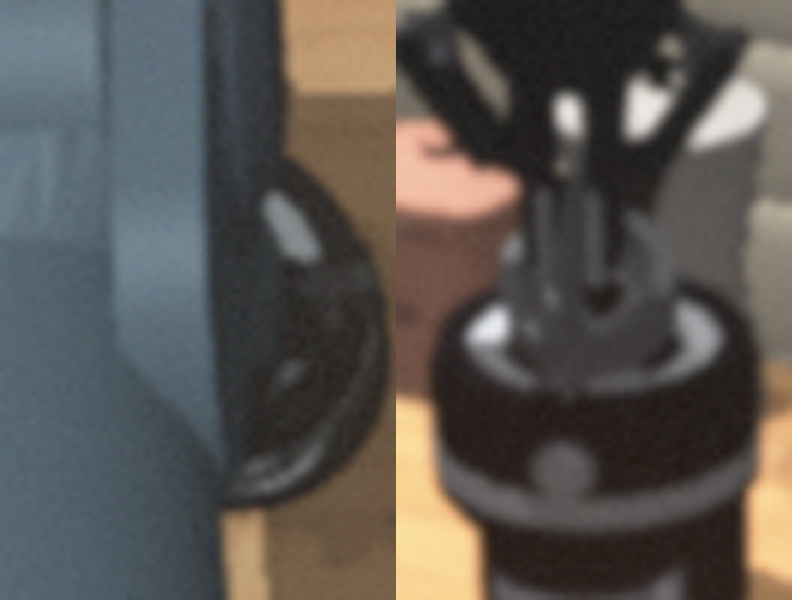

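The ring now leans strongly, with its rear up at row 200 and its front held at the lip, and forces are low. I lift it out and turn it side-on to the side camera to measure the tilt.

move_arm(rows=[[[-0.1,0,-0.3,0],[0,0,-0.6,0],[0,0,-0.8,0],[0,0,-0.9,0],[0,0,-0.9,0],[0,0,-0.5,1],[0,0,0,1],[0,0,0,1],[0,0,0,1],[0,0,0,1],[0,0,0,1],[0,0,0,1],[0,0,0,1],[0,0,0,0.5],[0,0,0,0]]])

```text
time_s: 11.22
tcp_pos: [493.8, 77.0, 319.4]
eef_rot: [-179.8, 0.0, 111.6]
ft_force: [-0.4, -0.8, -1.2]
gripper_width: 9.3
gripper_force: 39.4
```

Run:
```python
from h import *
s=env.state();print(s["tcp_pos"],s["eef_rot"],s["ft_force"].round(1),s["wrist_torque"].round(2))
g=proj("side",s["tcp_pos"]+[0,0,19])[0];print(g)
s=env.grab_frame("side")[:,:,::-1]
cv2.imwrite("pics/s4.png",s)
x,y=int(g[0])-40,int(g[1])-25;print(x,y)
cv2.imwrite("pics/c4.png",cv2.resize(s[y:y+60,x:x+80],(800,600),interpolation=cv2.INTER_CUBIC))
```

```text
[493.77451155  77.00431405 319.36060678] [-1.79844422e+02  2.63895732e-02  1.11571268e+02] [-0.4 -0.8 -1.2] [0.01 0.03 0.04]
[263.84160387 151.01616185]
223 126
```

View pics/c4.png

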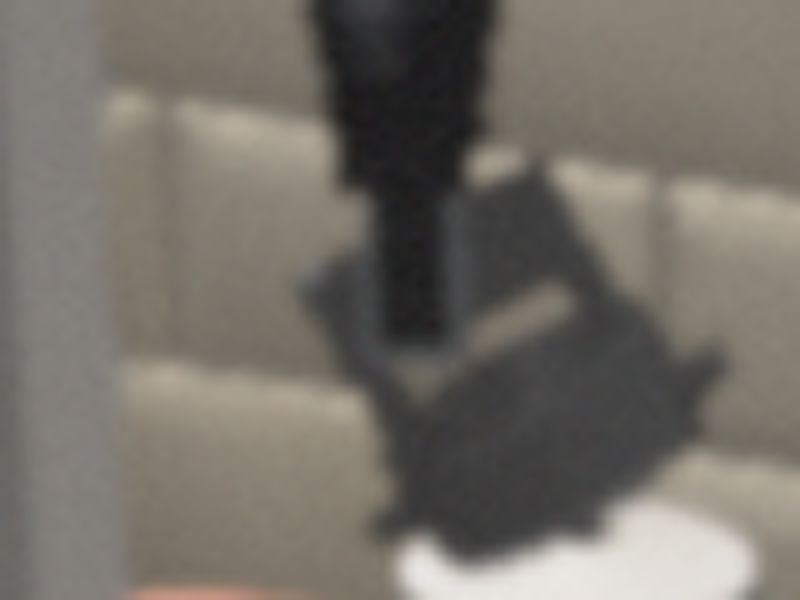

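The burr shows side-on and leaning. The bar's upper corners are at (300,285) and (540,165) in the 10x crop, and the lug tips at about (378,525) and (722,365).

Run:
```python
from h import *
G=np.array([493.8,77.0,338.4]);a=np.radians(111.57);X=np.array([np.cos(a),np.sin(a),0]);N=np.array([-X[1],X[0],0])
def pl(x,y,off=0):
    o,d=ray("side",(223+x/10-.45,126+y/10-.45));d=d[0];p=o+d*((G+N*off-o)@N)/(d@N)-G
    return np.array([p@X,p[2]])
sgn=np.sign(N@(C["side"][1].T@-C["side"][2]-G));print(sgn)
A=pl(300,285,5*sgn);B=pl(540,165,5*sgn);L=pl(378,525);M=pl(722,365)
D=pl(602,290,5*sgn)
for p,q in((A,B),(L,M),(D,B)): e=q-p;print(p.round(1),q.round(1),np.hypot(*e).round(1),np.degrees(np.arctan2(e[1],e[0])).round(1))
e=(B-A)/np.hypot(*(B-A));u=np.array([e[1],-e[0]])*np.sign(e[0]);print("bar centre rel grip (xTool,z)",(A+B)/2+13*u, "perp",u)
l=(L+M)/2;print("lug mid",l)
```

```text
1.0
[23.1 -5.4] [-27.4  21.7] 57.3 151.8
[  9.3 -60.7] [-64.2 -23. ] 82.6 152.8
[-39.7  -5.1] [-27.4  21.7] 29.5 65.3
bar centre rel grip (xTool,z) [-8.25697812 -3.29148941] perp [-0.47210127 -0.88154432]
lug mid [-27.4074627  -41.81965216]
```

The tilt is about 27° against the 35° needed, and the bar has slipped about 8 mm along the pads. I go back into the throat the same way and push further.

move_arm(rows=[[[0,0,0,-1],[0,0,0,-1],[0,0,0,-1],[0,0,0,-1],[0,0,0,-1],[0,0,0,-1],[0,0,0,-1],[0,0,0,-1],[0,0,0,-0.49],[-0.07,0,0.9,0],[0,0,0.9,0],[0,0,0.9,0],[0,0,0.6,0],[0,0,0.4,0],[0,0,0.3,0],[0,0,0,0]]])

```text
time_s: 13.28
tcp_pos: [497.7, 78.3, 200.0]
eef_rot: [-180.0, 0.1, -163.6]
ft_force: [1.9, 0.3, -0.8]
gripper_width: 9.8
gripper_force: 39.4
```

move_arm(rows=[[[0.15,0,0,0],[0.15,0,0,0],[0.15,0,0,0],[0.15,0,0,0],[0,0,0,0]]])

```text
time_s: 13.9
tcp_pos: [482.9, 73.7, 202.4]
eef_rot: [-180.0, 0.5, -163.5]
ft_force: [5.2, 2.0, 1.4]
gripper_width: 9.2
gripper_force: 40.6
```

move_arm(rows=[[[-0.12,0,-0.3,0],[0,0,-0.6,0],[0,0,-0.8,0],[0,0,-0.9,0],[0,0,-0.9,0],[0,0,-0.5,1],[0,0,0,1],[0,0,0,1],[0,0,0,1],[0,0,0,1],[0,0,0,1],[0,0,0,1],[0,0,0,1],[0,0,0,0.5],[0,0,0,0]]])

```text
time_s: 15.78
tcp_pos: [482.4, 74.0, 320.1]
eef_rot: [-179.9, 0.0, 111.5]
ft_force: [0.6, 0.3, -2.2]
gripper_width: 9.4
gripper_force: 40.2
```

Run:
```python
from h import *
s=env.state();print(s["tcp_pos"],s["eef_rot"],s["ft_force"].round(1))
g=proj("side",s["tcp_pos"]+[0,0,19])[0];print(g)
s=env.grab_frame("side")[:,:,::-1]
cv2.imwrite("pics/s5.png",s)
x,y=int(g[0])-40,int(g[1])-25;print(x,y)
cv2.imwrite("pics/c5.png",cv2.resize(s[y:y+60,x:x+80],(800,600),interpolation=cv2.INTER_CUBIC))
```

```text
[482.36001407  74.0129282  320.08779176] [-1.79937988e+02  5.99812130e-04  1.11496257e+02] [ 0.6  0.3 -2.2]
[262.51545244 152.61798295]
222 127
```

View pics/c5.png

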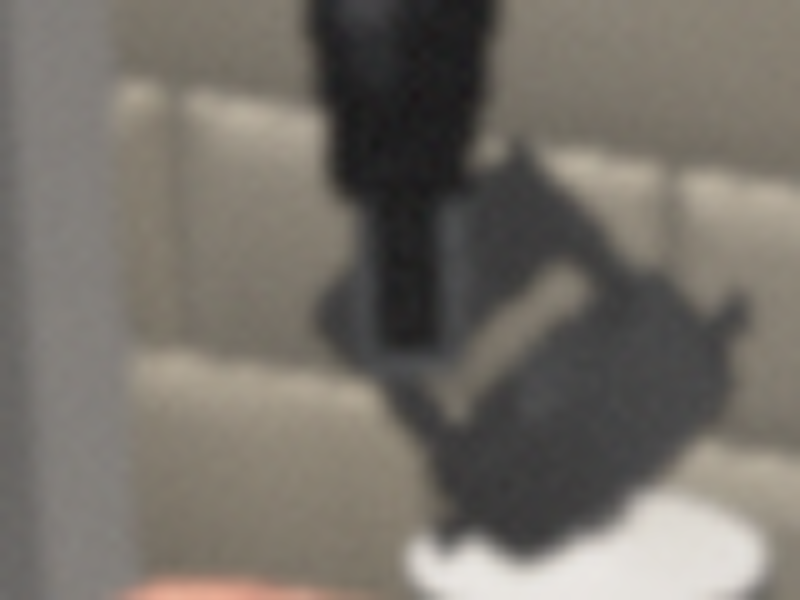

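The bar's upper corners are now at (320,315) and (515,150), with lug tips at about (443,548) and (742,303), so the lean is larger.

Run:
```python
from h import *
G=np.array([482.4,74.0,339.1]);a=np.radians(111.5);X=np.array([np.cos(a),np.sin(a),0]);N=np.array([-X[1],X[0],0])
def pl(x,y,off=0):
    o,d=ray("side",(222+x/10-.45,127+y/10-.45));d=d[0];p=o+d*((G+N*off-o)@N)/(d@N)-G
    return np.array([p@X,p[2]])
A=pl(320,315,5);B=pl(515,150,5);L=pl(443,548);M=pl(742,303)
D=pl(612,265,5)
for p,q in((A,B),(L,M),(D,B)): e=q-p;print(p.round(1),q.round(1),np.hypot(*e).round(1),np.degrees(np.arctan2(e[1],e[0])).round(1))
b=(A+B)/2;l=(L+M)/2
t=np.radians(38)
print("bar c",b+13*np.array([-np.sin(t),-np.cos(t)]),"lug mid",l, "axis",np.degrees(np.arctan2(*(b-l))))
```

```text
[ 18.3 -10.4] [-22.9  26. ] 55.0 138.6
[ -5.  -63.8] [-68.5  -7.7] 84.7 138.6
[-42.2   1.8] [-22.9  26. ] 31.0 51.3
bar c [-10.25830123  -2.45539653] lug mid [-36.75415654 -35.73351322] axis 38.403346458982924
```

The tilt is about 40°, a slight overshoot. I ease it back by letting the lower edge of the underside bear on the throat's rear lip.

move_arm(rows=[[[0,0,0,-1],[0,0,0,-1],[0,0,0,-1],[0,0,0,-1],[0,0,0,-1],[0,0,0,-1],[0,0,0,-1],[0,0,0,-1],[-0.77,0.03,0,-0.5],[-1,0,0.8,0],[0,0,0.9,0],[0,0,0.9,0],[0,0,0.8,0],[0,0,0.4,0],[0,0,0.25,0],[0,0,0,0]]])

```text
time_s: 17.82
tcp_pos: [534.2, 88.0, 198.5]
eef_rot: [-180.0, -0.0, -163.6]
ft_force: [0.5, -0.6, -1.3]
gripper_width: 9.5
gripper_force: 40.2
```

move_arm(rows=[[[-0.1,0,0,0],[-0.1,0,0,0],[0,0,0,0]]])

```text
time_s: 18.2
tcp_pos: [540.8, 89.9, 198.9]
eef_rot: [-180.0, 0.1, -163.6]
ft_force: [1.2, 0.6, -1.4]
gripper_width: 9.3
gripper_force: 40.3
```

Run:
```python
from h import *
s=env.state();print(s["tcp_pos"],s["ft_force"].round(1),s["wrist_torque"].round(2))
```

```text
[540.78180306  89.89847138 198.90326655] [ 1.2  0.6 -1.4] [ 0.01 -0.    0.  ]
```

move_arm(rows=[[[-0.1,0,0,0],[0,0,0,0]]])

```text
time_s: 18.45
tcp_pos: [542.2, 90.5, 198.6]
eef_rot: [-180.0, -0.1, -163.6]
ft_force: [-4.5, -0.9, 3.6]
gripper_width: 9.8
gripper_force: 41.0
```

```bash
python3 -c "
from h import *
s=env.state();print(s['tcp_pos'],s['ft_force'].round(1),s['wrist_torque'].round(2))"
```

```text
[542.18131714  90.48920046 198.57887276] [-4.5 -0.9  3.6] [-0.21  0.96 -0.05]
```

move_arm(rows=[[[-0.08,0,0,0],[0,0,0,0]]])

```text
time_s: 18.7
tcp_pos: [543.9, 91.2, 198.8]
eef_rot: [180.0, -0.1, -163.6]
ft_force: [-6.6, -0.8, 6.7]
gripper_width: 9.6
gripper_force: 41.5
```

```bash
python3 -c "
from h import *
s=env.state();print(s['tcp_pos'],s['ft_force'].round(1),s['wrist_torque'].round(2))"
```

```text
[543.91464538  91.19097116 198.76894742] [-6.6 -0.8  6.7] [-0.21  1.41 -0.01]
```

move_arm(rows=[[[-0.08,0,0,0],[0,0,0,0]]])

```text
time_s: 18.95
tcp_pos: [547.2, 92.4, 198.7]
eef_rot: [179.9, 0.0, -163.6]
ft_force: [-4.1, 1.5, 5.4]
gripper_width: 8.8
gripper_force: 41.1
```

```bash
python3 -c "
from h import *
s=env.state();print(s['tcp_pos'],s['ft_force'].round(1),s['wrist_torque'].round(2))"
```

```text
[547.22997669  92.43447919 198.72493285] [-4.1  1.5  5.4] [ 0.19  0.91 -0.05]
```

move_arm(rows=[[[0.15,0,-0.2,0],[0,0,-0.6,0],[0.4,0,-0.8,0],[0.5,0,-0.9,0],[0.5,0,-0.9,0],[0,0,-0.6,1],[0,0,0,1],[0,0,0,1],[0,0,0,1],[0,0,0,1],[0,0,0,1],[0,0,0,1],[0,0,0,1],[0,0,0,0.5],[0,0,0,0]]])

```text
time_s: 20.82
tcp_pos: [503.3, 78.7, 318.3]
eef_rot: [180.0, 0.0, 111.5]
ft_force: [-0.3, 0.0, -1.5]
gripper_width: 9.0
gripper_force: 40.2
```

Run:
```python
from h import *
s=env.state();print(s["tcp_pos"],s["eef_rot"],s["ft_force"].round(1))
g=proj("side",s["tcp_pos"]+[0,0,19])[0];print(g)
s=env.grab_frame("side")[:,:,::-1]
cv2.imwrite("pics/s6.png",s)
x,y=int(g[0])-40,int(g[1])-25;print(x,y)
cv2.imwrite("pics/c6.png",cv2.resize(s[y:y+60,x:x+80],(800,600),interpolation=cv2.INTER_CUBIC))
```

```text
[503.25516848  78.68394263 318.2751059 ] [1.79955010e+02 2.66258732e-02 1.11483056e+02] [-0.3  0.  -1.5]
[265.27439321 149.98049269]
225 124
```

View pics/c6.png

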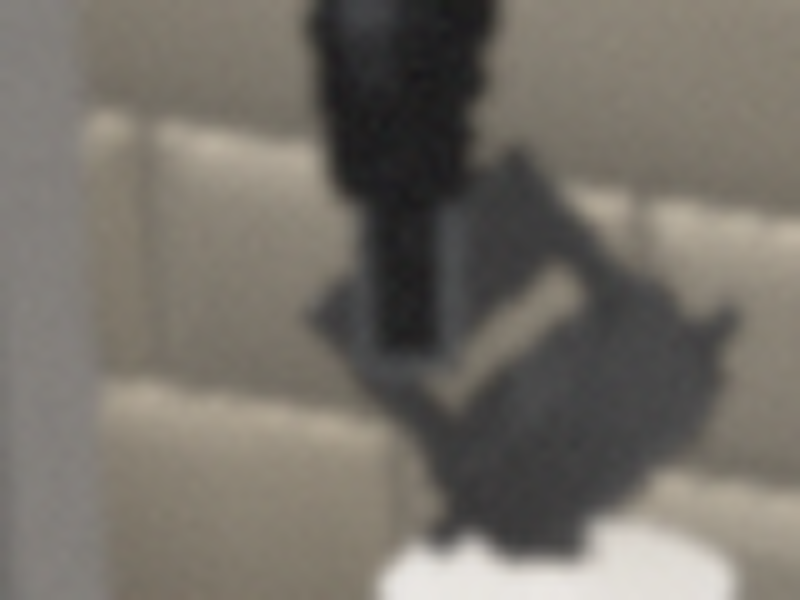

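Now the bar corners are at (308,315) and (515,152), and the lug tips at (437,543) and (735,317).

```bash
cat > m.py <<'E'
from h import *
def run(G,yaw,x0,y0,A,B,L,M,D):
    a=np.radians(yaw);X=np.array([np.cos(a),np.sin(a),0]);N=np.array([-X[1],X[0],0]);G=np.array(G)
    def pl(x,y,off=0):
        o,d=ray("side",(x0+x/10-.45,y0+y/10-.45));d=d[0];p=o+d*((G+N*off-o)@N)/(d@N)-G
        return np.array([p@X,p[2]])
    A,B,D=(pl(*k,5) for k in(A,B,D));L,M=pl(*L),pl(*M)
    ang=lambda e:np.degrees(np.arctan2(e[1],-e[0]))
    print("tilt bar %.1f lugs %.1f side %.1f"%(ang(B-A),ang(M-L),90-ang(B-D)),"lens",np.hypot(*(B-A)),np.hypot(*(M-L)))
    l=(L+M)/2;t=np.radians(np.mean([ang(B-A),ang(M-L)]));u=np.array([-np.sin(t),-np.cos(t)])
    print("barc",(A+B)/2+13*u,"under centre from lugs",l+11*u,"from bar",(A+B)/2+68*u)
E
python3 - <<'E'
from m import *
run([493.8,77.0,338.4],111.57,223,126,(300,285),(540,165),(378,525),(722,365),(602,290))
run([482.4,74,339.1],111.5,222,127,(320,315),(515,150),(443,548),(742,303),(612,265))
run([503.3,78.7,337.3],111.5,225,124,(308,315),(515,152),(437,543),(735,317),(605,262))
E
```

```text
tilt bar 28.2 lugs 27.2 side -24.7 lens 57.3230088156962 82.61815866026302
barc [-8.15691902 -3.34451546] under centre from lugs [-32.51591123 -51.56150792] from bar [-33.69916166 -52.05379426]
tilt bar 41.4 lugs 41.4 side -38.7 lens 54.97564187420729 84.71914089601916
barc [-10.85721702  -1.95788364] under centre from lugs [-44.03320767 -43.98065907] from bar [-47.25247268 -43.19361288]
tilt bar 39.5 lugs 39.3 side -37.9 lens 57.34162128740217 82.85881419106147
barc [-9.77602811 -1.66207462] under centre from lugs [-43.55406245 -44.89875164] from bar [-44.6839855  -44.16424528]
```

The tilt is 38 to 39°. I make one more small correction, this time pushing along the underside's normal (down and forward).

move_arm(rows=[[[0,0,0,-1],[0,0,0,-1],[0,0,0,-1],[0,0,0,-1],[0,0,0,-1],[0,0,0,-1],[0,0,0,-1],[0,0,0,-1],[-0.5,0,0,-0.5],[-0.78,0,0.75,0],[0,0,0.9,0],[0,0,0.9,0],[0,0,0.8,0],[0,0,0.4,0],[0,0,0.22,0],[-0.1,0,0,0],[0,0,0,0]]])

```text
time_s: 23.0
tcp_pos: [543.9, 89.4, 200.2]
eef_rot: [-180.0, 0.1, -163.6]
ft_force: [-0.2, 0.5, -1.0]
gripper_width: 9.3
gripper_force: 40.3
```

move_arm(rows=[[[-0.06,0,0.08,0],[0,0,0,0]]])

```text
time_s: 23.25
tcp_pos: [544.5, 89.7, 199.0]
eef_rot: [-179.9, 0.1, -163.6]
ft_force: [-5.8, 0.0, 10.0]
gripper_width: 9.4
gripper_force: 42.0
```

```bash
python3 -c "
from h import *
s=env.state();print(s['tcp_pos'],s['ft_force'].round(1),s['wrist_torque'].round(2))"
```

```text
[544.5317274   89.69393849 199.03733189] [-5.8  0.  10. ] [-0.18  1.29 -0.03]
```

move_arm(rows=[[[-0.06,0,0.08,0],[0,0,0,0]]])

```text
time_s: 23.5
tcp_pos: [545.7, 90.2, 198.5]
eef_rot: [-179.9, 0.1, -163.6]
ft_force: [-11.3, -0.5, 21.4]
gripper_width: 9.9
gripper_force: 44.0
```

```bash
python3 -c "
from h import *
s=env.state();print(s['tcp_pos'],s['ft_force'].round(1),s['wrist_torque'].round(2))"
```

```text
[545.67384621  90.19108829 198.52963464] [-11.3  -0.5  21.4] [-0.29  2.41 -0.1 ]
```

move_arm(rows=[[[0.1,0,-0.3,0],[0,0,-0.6,0],[0.4,0,-0.8,0],[0.5,0,-0.9,0],[0.5,0,-0.9,0],[0,0,-0.6,1],[0,0,0,1],[0,0,0,1],[0,0,0,1],[0,0,0,1],[0,0,0,1],[0,0,0,1],[0,0,0,1],[0,0,0,0.5],[0,0,0,0]]])

```text
time_s: 25.38
tcp_pos: [503.5, 77.5, 317.5]
eef_rot: [180.0, 0.0, 111.5]
ft_force: [-0.1, -0.9, -1.5]
gripper_width: 9.6
gripper_force: 40.5
```

Run:
```python
from h import *
s=env.state();print(s["tcp_pos"],s["eef_rot"],s["ft_force"].round(1))
g=proj("side",s["tcp_pos"]+[0,0,19])[0];print(g)
s=env.grab_frame("side")[:,:,::-1]
cv2.imwrite("pics/s7.png",s)
x,y=int(g[0])-40,int(g[1])-25;print(x,y)
cv2.imwrite("pics/c7.png",cv2.resize(s[y:y+60,x:x+80],(800,600),interpolation=cv2.INTER_CUBIC))
```

```text
[503.54233216  77.54661387 317.53852865] [1.79958912e+02 1.40809380e-02 1.11490569e+02] [-0.1 -0.9 -1.5]
[265.83108603 150.35138137]
225 125
```

View pics/c7.png

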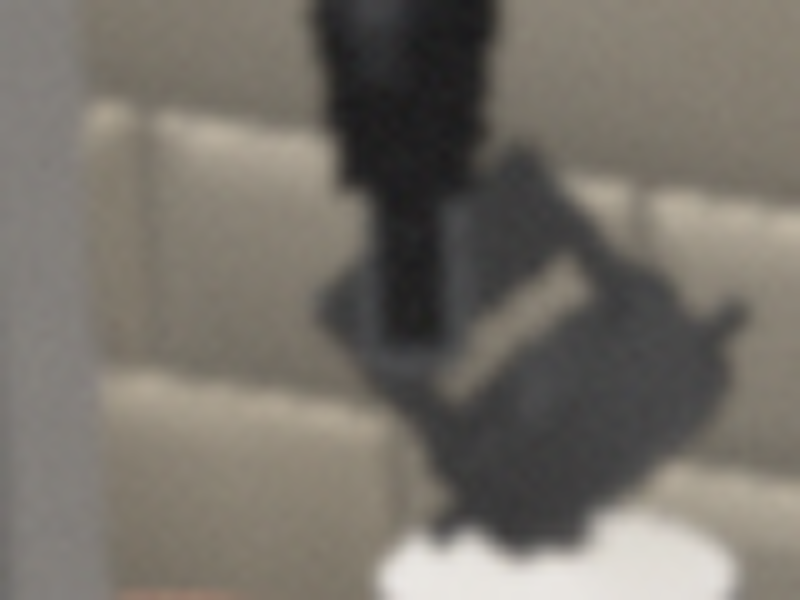

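The burr is now at about 38°, with bar corners at (318,305) and (520,148) and lug tips at (437,533) and (745,312). I accept a few degrees off and compute the final move.

Run:
```python
from m import *
run([503.5,77.5,336.5],111.5,225,125,(318,305),(520,148),(437,533),(745,312),(610,265))
u=np.array([-44,-44.8])  # under centre rel grip along tool x, z
yaw=np.radians(192.4);h=np.array([np.cos(yaw),np.sin(yaw)])
lens=np.array([555.3,-179.5,112.]);n=np.array([-.560,-.123,.819]);T=lens+120*n
tcp=np.r_[T[:2]-h*u[0],T[2]-u[1]-19];print("teeth",T,"tcp",tcp)
d=tcp-[503.5,77.5,317.5]
a=np.radians(196.5);x=np.array([np.cos(a),np.sin(a)]);y=np.array([np.sin(a),-np.cos(a)])
print(d,"tool@196.5",d[:2]@x/30,d[:2]@y/30,-d[2]/30)
```

```text
tilt bar 39.2 lugs 37.8 side -36.2 lens 55.64832642400363 83.81884839819327
barc [-10.01390948  -1.51059282] under centre from lugs [-43.30091462 -44.63763813] from bar [-44.25182768 -44.55434914]
teeth [ 488.1  -194.26  210.28] tcp [ 445.12641975 -203.7083544   236.08      ]
[ -58.37358025 -281.2083544   -81.42      ] tool@196.5 4.527907614755659 -8.434970909623383 2.7140000000000004
```

move_arm(rows=[[[0,0,0,-1],[0,0,0,-1],[0,0,0,-1],[0,0,0,-1],[0,0,0,-1],[0,0,0,-1],[0,0,0,-1],[0,0,0,-1],[0.39,-0.874,0,-0.09],[0.39,-0.874,0,0],[0.39,-0.874,0,0],[0.39,-0.874,0,0],[0.39,-0.874,0,0],[0.39,-0.874,0,0],[0.39,-0.874,0,0],[0.39,-0.874,0,0],[0.39,-0.874,0,0],[0.39,-0.874,0,0]]], grip_force=60, hand=0)

```text
time_s: 27.68
tcp_pos: [444.3, -204.6, 317.5]
eef_rot: [-180.0, 0.0, -167.6]
ft_force: [-0.5, 0.3, -0.9]
gripper_width: 9.2
gripper_force: 62.7
```

move_arm(rows=[[[0,0,0.6,0],[0,0,0.7,0],[0,0,0.7,0],[0,0,0.5,0],[0,0,0.21,0],[0,0,0,0],[0,0,0,0]]])

```text
time_s: 28.55
tcp_pos: [444.8, -203.8, 236.9]
eef_rot: [-179.9, 0.1, -167.7]
ft_force: [-0.0, 0.9, -1.1]
gripper_width: 9.0
gripper_force: 62.8
```

Run:
```python
from h import *
st=env.state();print(st["tcp_pos"],st["eef_rot"],st["ft_force"].round(1))
s=env.grab_frame("side")[:,:,::-1];t=env.grab_frame("top")[:,:,::-1]
cv2.imwrite("pics/s8.png",s);cv2.imwrite("pics/t8.png",t)
tip=st["tcp_pos"];h=np.array([np.cos(np.radians(st["eef_rot"][2])),np.sin(np.radians(st["eef_rot"][2])),0])
P=tip+[0,0,19-44.7]+h*-44;print("teeth",P,"side px",proj("side",P),proj("side",[555.3,-179.5,112]))
cv2.imwrite("pics/c8.png",np.hstack([cv2.resize(s[180:330,330:430],(400,600),interpolation=cv2.INTER_CUBIC),cv2.resize(t[160:310,340:440],(400,600),interpolation=cv2.INTER_CUBIC)]))
```

```text
[ 444.8393924  -203.77342551  236.85748661] [-1.79940549e+02  5.46503527e-02 -1.67652564e+02] [-0.   0.9 -1.1]
teeth [ 487.8216226  -194.36449958  211.15748661] side px [[383.97446192 231.66090222]] [[384.26034245 257.74924834]]
```

View pics/c8.png

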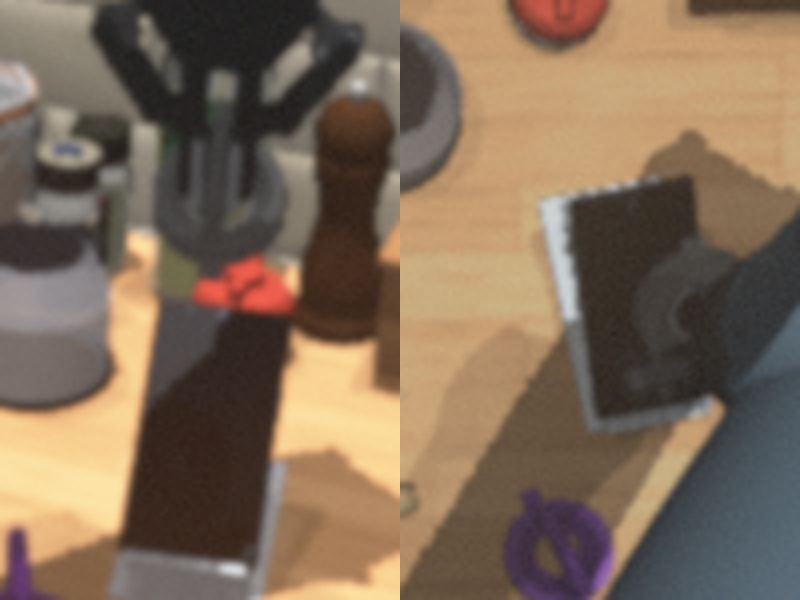

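The final view shows the burr held and leaning over the phone. The ring is centred at about (221,190) in the side crop, in line with the lens, and nothing is touching the phone. I hand in.

```bash
python3 -c "
from cell import env
print(abs(env.state()['joint_velocities']).max());print(env.hand_in())"
```

```text
0.10315048602922085
the job is handed in; nothing more can be done
None
```

The job is handed in at about 29 s: the burr was unlocked, lifted out and is held still about 12 cm from the phone's lens and centred on it. By my measurements its teeth are within about 3° of square to the lens (tilted 38° instead of 35°), and I saw no contact with the phone.

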